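# Index the drilling jig to its third stop and hold it

## Task

Fold the clear chip shield of the indexing jig up about its hinge until it stands upright and leave it there. Then grip the black knob and turn the wheel clockwise (seen from above), feeling the clicks, to the third click stop without passing it, and finish the program while still holding the knob firmly at that stop. Leave everything else on the bench where it is.

Things in the scene. Friction and masses are not known exactly. Their poses are not given: they have to be found in the camera images.
- jig: fixed indexing jig: brown board 270 x 260 x 18 mm with a turning wheel and a hinged clear shield. Origin on the bench under the wheel's vertical axis; x points away from the robot to the hinge (at yaw 0), y left, z up. Board spans x -120..150, y -130..130 mm. Two yellow hinge posts (16 x 12 mm, top at z 126 mm) stand at x 115, y -88 and +88 mm
- plunger_tip (a point): ball (10 mm) at the tip of the brass spring plunger that bears on the pins of the wheel; it moves 3 mm in and out at each click. At jig y +52 mm, z 55 mm; the rod runs to +y through a blue block (26 x 26 mm, y 86..112, top at z 61 mm) and its brass head ends at y 121 mm
- knob_grip (a point): grip point of the black bar knob, on the wheel's vertical axis, 88 mm above the bench. The bar is 44 mm long (along the point's x axis, which turns with the wheel), 14 mm thick, z 50 to 102 mm above the bench; grip its long sides from above. Below: round black foot (radius 22, top z 56 mm), aluminium plate (radius 52, top z 50 mm) with domed steel pins (top z 60 mm) near the rim, wooden disc
- index (a joint): wheel and knob angle, rad, growing clockwise seen from above, range 0..2.3; at 0 the bar lies along the jig's x. Starts at 0..0.35, turns freely to 0.45, then clicks over a pin every 0.30: pin tops at 0.60, 0.90, 1.20, 1.50; stop 1 at 0.75, stop 2 at 1.05, stop 3 at 1.35 (red dot by its notch), stop 4 at 1.65. A pin resists with up to 0.15 N m, then pulls the wheel on into the notch with up to 0.3
- shield_pull (a point): centre of the red pull at the middle of the shield's free edge: a barrel with round ends, 34 mm long along the hinge direction (point y), 20 mm in diameter, on a steel stem 35 mm long and 8 mm thick, 200 mm from the hinge axis. Pinched by its two round ends it pivots between the fingers while it goes up its arc. The point turns with the shield
- shield_hinge (a point): middle of the shield's horizontal hinge axis, which lies along this point's y axis: 115 mm in +x of the jig from the wheel axis and 122 mm above the bench; fixed to the jig
- shield (a joint): shield angle, rad: 0 level above the knob (free edge towards the robot), grows as the free edge is lifted up and away from the robot; 1.571 upright, range 0..2.3. Starts at 0..0.35. Stiff friction hinge: stays where left; takes 3 to 4 N at the pull. Clear panel with orange edging, 165 mm from hinge to edge, 156 mm wide, 8 mm thick, about 0.25 kg
- dowel: bystander: short upright wooden dowel, 18 mm diameter, 35 mm tall, standing on the jig's board at its right-hand side; origin at its foot
- wedge: bystander: dark wooden block 50 x 22 x 16 mm lying on the jig's board at its right-hand side; origin under its centre
- glue: bystander: yellow glue bottle, 60 mm diameter, 150 mm tall; origin at its foot
- tape: bystander: blue roll of tape lying flat, 100 mm across, 24 mm high; origin under its centre
- screws: bystander: glass jar with a steel cap, 64 mm diameter, 75 mm tall; origin at its foot
- mug: bystander: blue mug, 80 mm diameter, 95 mm tall; origin at its foot
- driver: bystander: screwdriver with a red handle lying on the bench

How it is judged:
On the way, in this order (a step that is already met when the one before it is completed fails the run):
1. the shield stands upright (within 0.12 rad) and is let go, with the wheel still short of its first stop (value of joint shield between 1.45 and 1.69 rad and contact force between the fingers and shield below 0.1 N and value of joint index below 0.6 rad), for 0.2 s.
2. the gripped wheel clicks into stop 1 (value of joint index between 0.65 and 0.85 rad and contact force between the fingers and index above 1 N), for 0.05 s.
3. then into stop 2 (value of joint index between 0.95 and 1.15 rad and contact force between the fingers and index above 1 N), for 0.05 s.
4. then rests in stop 3 (value of joint index between 1.27 and 1.43 rad and contact force between the fingers and index above 3 N), for 0.3 s.
At the end, for the whole second after the job is handed in: the wheel rests within 0.08 rad of its third stop with the fingers gripping the knob (more than 3 N), and the shield, untouched, stands within 0.12 rad of upright; the wheel has never passed the third stop and no bystander has moved more than 30 mm (all of step 4 and velocity of joint index between -0.1 and 0.1 rad/s and value of joint shield between 1.45 and 1.69 rad and contact force between each of the arm, the fingers and shield below 0.1 N); the arm keeps its last pose, push and grip.
It fails at once if the wheel is turned past the third stop (over the next pin) (value of joint index above 1.5 rad).
It fails at once if a bystander is moved by more than 30 mm (distance of any of dowel, wedge, glue, tape, screws, mug, driver from where it was at the start of the episode above 0.03 m).
It also fails if it takes over 72 s, if anything falls off the work surface, if the arm or the gripper's body presses on something with over 40 N, if the wrist force passes 120 N, or if a joint passes its speed limit or range.

## Robot

A 6-joint arm with a two-finger parallel gripper is mounted at the origin on the work surface. World frame = base frame: x ahead of the robot, y to its left, z up, the work surface at z = 0. Lengths are in m, angles in rad, forces in N, time in s.
With the tool pointing down it reaches from about 0.35 to 0.975 m from the base axis. Payload 4.9 kg.
Tool frame: the origin (TCP) lies at the very end of the fingers, on their centre line; the grasp point (between the pads) lies 19 mm behind it; x points along the fingers, z is the direction in which the jaws open and shut, and the axes are right-handed (so a half turn about x gives the same grasp; the last joint's range is limited). The gripper opens to 85 mm and grips with 20 to 120 N. Pads are 22 mm wide; open, the fingers measure 114 mm over their backs; the gripper's body (76 mm by 85 mm) begins 54 mm behind the grasp point. The pads swing forward as they close: fully open they stand 13 mm farther back than shut.
Start: joints at [-1.379, 0.053, 1.613, -0, 1.476, -0.119], TCP at [0.191, -0.595, 0.231] pointing down, gripper open.
Joint ranges: [-3.01, 3.01], [-1.01, 2.22], [0.06, 2.58], [-1.02, 4.17], [0.09, 2.62], [-3.14, 3.14]. Speed limits (rad/s): [2.57, 2.57, 3.14, 3.14, 3.14, 3.14].

## Interface

Orientations are given as a unit quaternion [w, x, y, z].
In Python, from plant import manip, viewer gives the robot as it stands.
- The arm moves only by the shell command python3 -m inch 'ROWS'. ROWS is JSON, a list of rows, each an object with "fingers": the opening, from -1 (shut) to 1 (fully open), so that 0 is half open; "delta_pos": the shift along the tool's x, y, z in cm, a list of three; "twist": the turn, a rotation vector about the tool's x, y, z in degrees, a list of three. A call has 1 to 5 rows; each row shifts and turns the commanded pose from where the row before left it, along the tool's axes as they then stand; what a row does not reach is not made up. A row lasts 1/8 s, in which the tool goes at most 62.5 mm and 10.7 degrees, less where a joint would pass 70% of its speed; a pose out of reach is approached as far as the arm can. A call is refused whole if a number of a shift passes 6.25 or a number of a turn 10.7, either way. A call with a gripper value outside its range is refused whole. The fingers move at their own pace and stop on an object; the grip force is fixed at half the most. Time passes only in rows, so rows that do not move let the fingers close. It gives the time, the measured TCP pose, the force and the opening at its end, in the units of the state.
- manip.state(): the state, without advancing time (a new reading comes with each control period).
- viewer.grab_frame(name): name is "scene" or "top" or "wrist"; returns a dict with "pixels" (420x560x3 uint8, blue, green, red), "range_z" (420x560 float32, m along the optical axis (not along the pixel's ray), 0 where there is no reading), "K" (3x3 intrinsics, pixels), "pose" (4x4, takes a point from camera to world coordinates). Camera axes: x right, y down, z forward; pixel columns grow to the right and rows downward; lengths in m; the calibration is good to about 2 mm. A picture is of the moment at which its call begins.
- manip.job_done(): hands the job in, once; it reports no verdict.
The state is a dict: "time": time; "joint_pos": joint angles; "joint_vel": joint speeds; "joint_efforts": joint torques, N m; "tool_pos": TCP position; "tool_rot": TCP orientation; "contact_force": force on the tool from outside, world axes, zero at the start; "ft_torque": the same for the moment, N m; "gripper_width": opening from 0.0 (shut) to 1.0 (fully open).
Only numpy, scipy, OpenCV 4.12 (cv2) and the standard library are available. Lean on these libraries where they do the work, as an engineer would, in place of code of your own. Each camera call takes 0.05 s, during which the arm holds its last target.

## Working session

There is one attempt and no reset: what is moved stays moved. The work goes in short steps, Python scripts to look and compute and a shell command to move; the robot and the scene stay as the last step left them, time stands still between calls to the robot, and variables do not carry over. Pictures are saved under pics/ and viewed, and the job is handed in when it is done.

```bash
ls; mkdir -p pics; cat > h.py <<'E'
import numpy as np, cv2
from plant import manip, viewer
from scipy.spatial.transform import Rotation as R
def grab(n,save=None):
    f=viewer.grab_frame(n)
    if save: cv2.imwrite('pics/'+save+'.png',f['pixels'])
    return f
def pts(f):
    z=f['range_z'];K=f['K'];v,u=np.indices(z.shape)
    p=np.stack([(u-K[0,2])/K[0,0]*z,(v-K[1,2])/K[1,1]*z,z],-1)
    P=p@f['pose'][:3,:3].T+f['pose'][:3,3]
    P[z<=0]=np.nan
    return P
def Rt(q): return R.from_quat([q[1],q[2],q[3],q[0]]).as_matrix()
E
python3 - <<'E'
from h import *
np.set_printoptions(precision=3,suppress=True)
s=manip.state(); print(s)
print(Rt(s['tool_rot']))
for n in ['scene','top','wrist']:
    f=grab(n,n+'0'); print(n,f['K'],f['pose'])
    np.savez('/tmp/'+n+'0.npz',**f)
E
```

```text
pics
{'time': 0.0, 'joint_pos': array([-1.379,  0.053,  1.614, -0.   ,  1.476, -0.119]), 'joint_vel': array([-0.001, -0.001,  0.   ,  0.   , -0.001, -0.   ]), 'joint_efforts': array([  0.001, -39.368, -37.018,  -0.   ,   0.007,   0.   ]), 'tool_pos': array([ 0.191, -0.594,  0.23 ]), 'tool_rot': array([ 0.571,  0.417,  0.572, -0.416]), 'contact_force': array([ 0.599, -0.002, -0.016]), 'ft_torque': array([ 0.015, -0.028, -0.03 ]), 'gripper_width': 1.0031145834353958}
[[-0.     0.952  0.306]
 [ 0.002  0.306 -0.952]
 [-1.     0.    -0.002]]
scene [[495.744   0.    268.299]
 [  0.    495.744 217.124]
 [  0.      0.      1.   ]] [[ 0.868  0.426 -0.257  0.866]
 [ 0.497 -0.733  0.464 -0.595]
 [ 0.01  -0.53  -0.848  1.136]
 [ 0.     0.     0.     1.   ]]
top [[527.397   0.    277.975]
 [  0.    527.397 197.559]
 [  0.      0.      1.   ]] [[-0.001 -0.989  0.15   0.301]
 [-1.    -0.001 -0.016 -0.001]
 [ 0.016 -0.15  -0.988  1.824]
 [ 0.     0.     0.     1.   ]]
wrist [[371.598   0.    274.972]
 [  0.    371.598 207.263]
 [  0.      0.      1.   ]] [[ 0.306 -0.907 -0.291  0.266]
 [-0.952 -0.291 -0.093 -0.569]
 [-0.001  0.305 -0.952  0.372]
 [ 0.     0.     0.     1.   ]]
```

View pics/scene0.png

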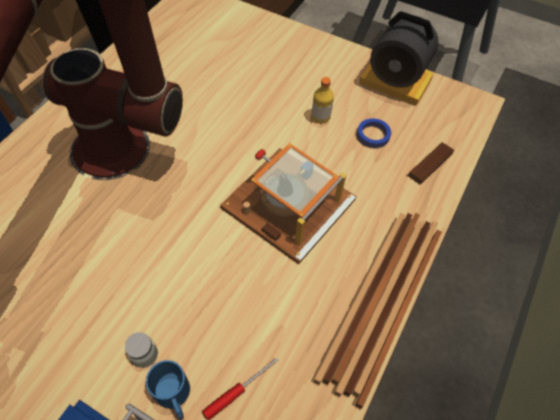

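View pics/top0.png

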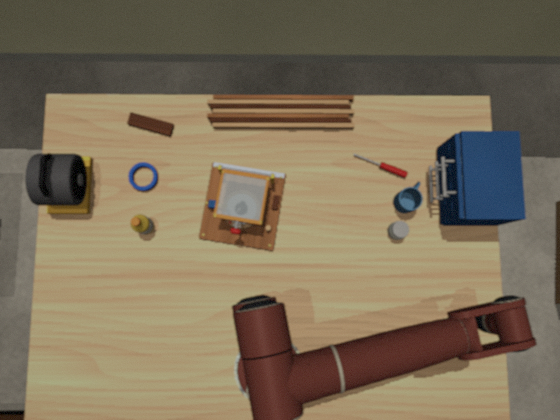

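View pics/wrist0.png

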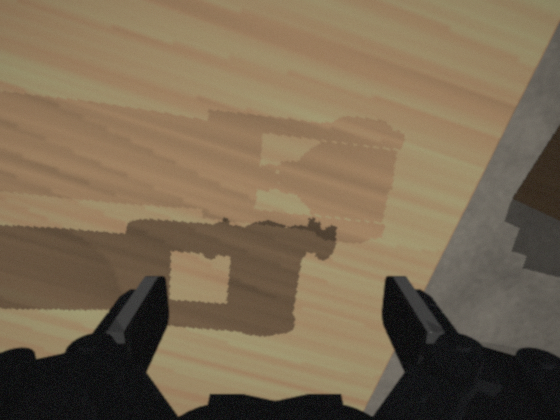

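The scene view shows the jig at about (290,200) with the red pull at (262,154). The top view shows the jig at (243,205) and the pull at (236,228). The wrist camera sees only bench. Next I'll measure the posts, board and pull.

```bash
python3 - <<'E'
from h import *
np.set_printoptions(precision=4,suppress=True)
for n,(u0,u1,v0,v1) in {'scene':(210,370,130,270),'top':(190,300,150,260)}.items():
    f=dict(np.load(f'/tmp/{n}0.npz')); P=pts(f); c=f['pixels']
    hsv=cv2.cvtColor(c,cv2.COLOR_BGR2HSV)
    cr=c[v0:v1,u0:u1]; k=800//(u1-u0)
    k=min(k,600//(v1-v0))
    cv2.imwrite(f'pics/{n}0z.png',cv2.resize(cr,None,fx=k,fy=k,interpolation=cv2.INTER_CUBIC)); print(n,'scale',k)
    H,S,V=cv2.split(hsv)
    roi=np.zeros(H.shape,bool); roi[v0:v1,u0:u1]=1
    for name,m in {'red':((H<6)|(H>172))&(S>170)&(V>110),'yellow':(H>18)&(H<32)&(S>170)&(V>90),'orange':(H>7)&(H<17)&(S>190)&(V>150),'blue':(H>95)&(H<125)&(S>130)}.items():
        m=(m&roi).astype(np.uint8)
        nn,l,st,ce=cv2.connectedComponentsWithStats(m)
        for i in range(1,nn):
            if st[i,4]>=6:
                q=P[l==i]; print(name,st[i],ce[i],'med',np.nanmedian(q,0),'min',np.nanmin(q,0),'max',np.nanmax(q,0))
E
```

```text
scene scale 4
red [256 150   9   9  49] [259.9796 153.7143] med [0.4517 0.1055 0.143 ] min [0.4429 0.0932 0.1364] max [0.4595 0.1194 0.1484]
yellow [297 218   8   7  30] [300.2667 221.0333] med [ 0.6314 -0.0126  0.1249] min [ 0.5969 -0.0184  0.0128] max [0.6412 0.0588 0.1274]
blue [358 130  12  12  44] [362.9545 135.8182] med [0.6287 0.3979 0.0241] min [0.6098 0.3878 0.0183] max [0.6544 0.4197 0.0286]
top scale 5
red [230 228  10   6  46] [234.6957 230.5652] med [0.4498 0.1091 0.1434] min [0.4416 0.0959 0.0199] max [0.4661 0.1252 0.1533]
blue [209 201   5   7  28] [211.3214 203.8929] med [0.5466 0.1956 0.0619] min [0.5365 0.1884 0.0552] max [0.557  0.2031 0.0727]
```

View pics/scene0z.png

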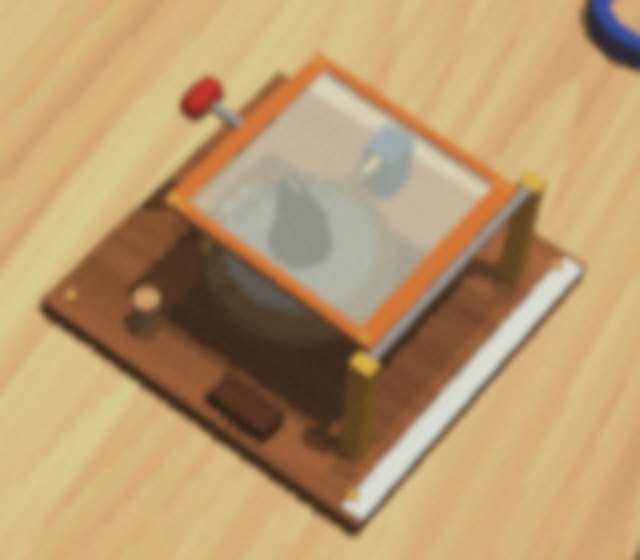

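View pics/top0z.png

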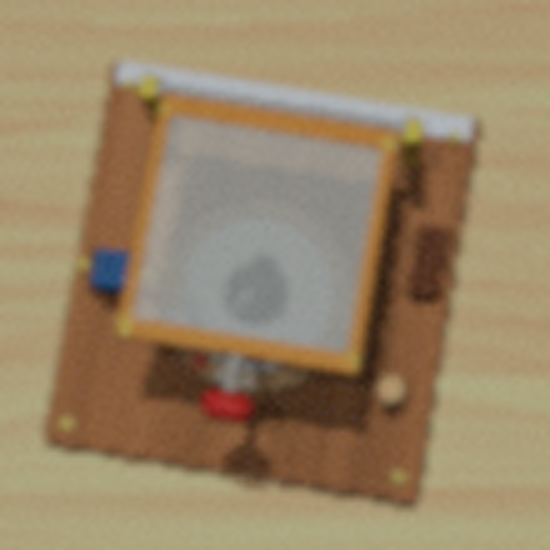

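The zoomed views show the post tops at scene (300.5,221) and (342.5,175.5), and at top (219.8,168) and (272.6,176.4). The pull is at scene (260,154) and the board corners are visible in the top view. The knob can be seen through the panel, which is close to level.

```bash
cat >> h.py <<'E'
def ray(f,u,v,z):
    d=f['pose'][:3,:3]@np.linalg.solve(f['K'],[u,v,1.]); o=f['pose'][:3,3]
    return o+d*(z-o[2])/d[2]
E
python3 - <<'E'
from h import *
np.set_printoptions(precision=4,suppress=True)
S=dict(np.load('/tmp/scene0.npz'));T=dict(np.load('/tmp/top0.npz'))
for n,f,l,r in(('scene',S,(342.5,175.5),(300.5,221)),('top',T,(219.8,168),(272.6,176.4))):
    L=ray(f,*l,.126);Rr=ray(f,*r,.126); d=L-Rr; yaw=np.arctan2(-d[0],d[1])
    m=(L+Rr)/2; ax=m[:2]-.115*np.array([np.cos(yaw),np.sin(yaw)])
    print(n,L,Rr,np.linalg.norm(d),'yaw',yaw,'hinge',m,'axis',ax)
for n,f,cs in (('top',T,[(117,65),(478,122),(415,500),(50,443)]),('scene',S,[(585,265),(355,525),(45,305)])):
    sc,off=(5,(190,150)) if n=='top' else (4,(210,130))
    p=np.array([ray(f,c[0]/sc+off[0],c[1]/sc+off[1],.018) for c in cs]); print(n,p[:,:2])
    for i in range(len(p)-1): e=p[i+1]-p[i]; print(np.linalg.norm(e),np.arctan2(e[1],e[0]))
    if n=='top': print('centre',p.mean(0))
for n,f,c in(('s',S,(260,153.7)),('t',T,(234.7,230.5))): print(n,[ray(f,*c,z) for z in(.13,.135,.14)])
E
```

```text
scene [0.6616 0.1609 0.126 ] [ 0.6326 -0.0128  0.126 ] 0.17611580796419485 yaw -0.16514717363372963 hinge [0.6471 0.074  0.126 ] axis [0.5337 0.0929]
top [0.6568 0.1622 0.126 ] [ 0.6291 -0.011   0.126 ] 0.17534622975589226 yaw -0.15878835418464152 hinge [0.643  0.0756 0.126 ] axis [0.5294 0.0938]
top [[ 0.6973  0.1951]
 [ 0.6572 -0.057 ]
 [ 0.3944 -0.013 ]
 [ 0.4333  0.2363]]
0.25524805840524406 -1.728456337212054
0.26641103691660983 2.975913447574765
0.25235680569456415 1.4159210844979753
centre [0.5456 0.0903 0.018 ]
scene [[ 0.7026  0.1965]
 [ 0.6595 -0.0582]
 [ 0.4011 -0.0166]]
0.25834498086208746 -1.7383652767912388
0.26173809288419125 2.9818836756320093
s [array([0.4464, 0.1138, 0.13  ]), array([0.4485, 0.1103, 0.135 ]), array([0.4505, 0.1067, 0.14  ])]
t [array([0.4511, 0.1108, 0.13  ]), array([0.4507, 0.1105, 0.135 ]), array([0.4502, 0.1102, 0.14  ])]
```

The two views agree with each other and with the given sizes: post spacing 175–176 mm against 176, and hinge to pull 199 mm against 200. That gives:
- **Jig yaw:** about -0.161
- **Hinge:** (0.645, 0.075, 0.122)
- **Wheel axis:** (0.5315, 0.0933)
- **Pull:** (0.449, 0.109, 0.135)

I'll turn the jaws to jig +y, which leaves joint 6 enough range to turn the knob later.

```bash
cat >> h.py <<'E'
YAW=-.161; HINGE=np.array([.645,.075,.122]); AX=np.array([.5315,.0933])
A=np.array([np.cos(YAW),np.sin(YAW),0]); B=np.array([-np.sin(YAW),np.cos(YAW),0])
def plan(target,zang,vmax=5.0,amax=10.5,n=5):
    """print suggested rows (cm,deg) from measured pose to TCP target, tool down, jaw axis heading zang"""
    s=manip.state(); p=s['tool_pos'].copy(); M=Rt(s['tool_rot'])
    for i in range(n):
        d=target-p; L=np.linalg.norm(d); k=min(1,vmax/100/max(L,1e-9))
        Mt=np.column_stack([[0,0,-1],np.cross([np.cos(zang),np.sin(zang),0],[0,0,-1]),[np.cos(zang),np.sin(zang),0]])
        rv=R.from_matrix(M.T@Mt).as_rotvec(degrees=True)
        rv*=min(1,amax/max(np.abs(rv).max(),1e-9))
        dp=np.round(M.T@(d*k)*100,2); rv=np.round(rv,1)
        print(dp,rv)
        p=p+M@dp/100; M=M@R.from_rotvec(rv,degrees=True).as_matrix()
    print('end',p,'left mm',np.linalg.norm(target-p)*1000, 'zang',np.arctan2(M[1,2],M[0,2]))
E
python3 - <<'E'
from h import *
np.set_printoptions(precision=3,suppress=True)
plan(np.array([.449,.109,.25]),1.41)
E
```

```text
[-0.12  3.07 -3.94] [-10.5  -0.   -0. ]
[-0.12  3.74 -3.32] [-10.5  -0.   -0. ]
[-0.12  4.28 -2.58] [-10.5   0.   -0. ]
[-0.13  4.68 -1.76] [-10.5   0.   -0. ]
[-0.12  4.92 -0.87] [-10.5   0.   -0. ]
end [ 0.277 -0.36   0.237] left mm 499.6661971657619 zang -0.3437160200101231
```

```bash
python3 -m inch '[{"fingers":1,"delta_pos":[-0.1,3.1,-3.9],"twist":[-10.5,0,0]},{"fingers":1,"delta_pos":[-0.1,3.7,-3.3],"twist":[-10.5,0,0]},{"fingers":1,"delta_pos":[-0.1,4.3,-2.6],"twist":[-10.5,0,0]},{"fingers":1,"delta_pos":[-0.1,4.7,-1.8],"twist":[-10.5,0,0]},{"fingers":1,"delta_pos":[-0.1,4.9,-0.9],"twist":[-10.5,0,0]}]'
python3 - <<'E'
from h import *
np.set_printoptions(precision=3,suppress=True)
print(manip.state()['joint_pos'])
plan(np.array([.449,.109,.25]),1.41)
E
```

```text
time: 0.78
tool_pos: [0.277, -0.3587, 0.236]
tool_rot: [0.697, 0.119, 0.697, -0.119]
contact_force: [0.4, 0.2, -0.8]
gripper_width: 1.003
[-1.078 -0.382  1.99   0.     1.534 -0.74 ]
[-0.14  5.    0.07] [-10.5   0.   -0. ]
[-0.14  4.9   0.98] [-10.5   0.   -0. ]
[-0.14  4.64  1.86] [-10.5   0.   -0. ]
[-0.14  4.22  2.67] [-10.5   0.   -0. ]
[-0.14  3.67  3.4 ] [-10.5   0.   -0. ]
end [ 0.363 -0.124  0.243] left mm 248.48743828351317 zang 0.5782386977216672
```

```bash
python3 -m inch '[{"fingers":1,"delta_pos":[-0.1,5.0,0.1],"twist":[-10.5,0,0]},{"fingers":1,"delta_pos":[-0.1,4.9,1.0],"twist":[-10.5,0,0]},{"fingers":1,"delta_pos":[-0.1,4.6,1.9],"twist":[-10.5,0,0]},{"fingers":1,"delta_pos":[-0.1,4.2,2.7],"twist":[-10.5,0,0]},{"fingers":1,"delta_pos":[-0.1,3.7,3.4],"twist":[-10.5,0,0]}]'
python3 - <<'E'
from h import *
np.set_printoptions(precision=3,suppress=True)
print(manip.state()['joint_pos'])
plan(np.array([.449,.109,.25]),1.41)
E
```

```text
time: 1.4
tool_pos: [0.3656, -0.1251, 0.2412]
tool_rot: [0.678, -0.202, 0.678, 0.201]
contact_force: [0.9, 0.8, -0.7]
gripper_width: 1.004
[-0.523 -0.581  2.116  0.     1.606 -1.101]
[-0.18  3.02  3.98] [-10.5   0.    0. ]
[-0.18  2.25  4.46] [-10.5   0.    0. ]
[-0.18  1.4   4.8 ] [-10.5  -0.    0. ]
[-0.17  0.5   4.97] [-10.5  -0.    0. ]
[-0.17 -0.4   4.85] [-5.7 -0.   0. ]
end [0.449 0.109 0.25 ] left mm 0.03094996484081298 zang 1.4107687818051158
```

```bash
python3 -m inch '[{"fingers":1,"delta_pos":[-0.2,3.0,4.0],"twist":[-10.5,0,0]},{"fingers":1,"delta_pos":[-0.2,2.3,4.5],"twist":[-10.5,0,0]},{"fingers":1,"delta_pos":[-0.2,1.4,4.8],"twist":[-10.5,0,0]},{"fingers":1,"delta_pos":[-0.2,0.5,5.0],"twist":[-10.5,0,0]},{"fingers":1,"delta_pos":[-0.2,-0.4,4.8],"twist":[-5.7,0,0]}]'
python3 - <<'E'
from h import *
np.set_printoptions(precision=3,suppress=True)
print(manip.state()['joint_pos'])
f=grab('wrist','wrist1'); P=pts(f); c=f['pixels']
H,S,V=cv2.split(cv2.cvtColor(c,cv2.COLOR_BGR2HSV))
m=(((H<6)|(H>172))&(S>150)&(V>60)).astype(np.uint8)
nn,l,st,ce=cv2.connectedComponentsWithStats(m)
for i in range(1,nn):
    if st[i,4]>40:
        q=P[l==i]; print(st[i],ce[i],np.nanmedian(q,0),'hi',np.nanpercentile(q,97,axis=0),'lo',np.nanpercentile(q,3,axis=0))
        print([ray(f,*ce[i],z) for z in(.13,.135,.14)])
plan(np.array([.449,.109,.25]),1.41,n=1)
E
```

```text
time: 2.02
tool_pos: [0.4505, 0.1091, 0.2512]
tool_rot: [0.539, -0.458, 0.539, 0.458]
contact_force: [0.7, -0.2, 0.7]
gripper_width: 0.997
[ 0.077 -0.361  1.949 -0.     1.553 -1.332]
[ 252  187   46   28 1053] [274.176 200.609] [0.448 0.11  0.143] hi [0.458 0.124 0.145] lo [0.441 0.096 0.136]
[array([0.452, 0.109, 0.13 ]), array([0.451, 0.11 , 0.135]), array([0.449, 0.11 , 0.14 ])]
[301 203   9   8  51] [305.059 206.686] [0.49  0.134 0.043] hi [0.493 0.137 0.044] lo [0.486 0.131 0.041]
[array([0.461, 0.131, 0.13 ]), array([0.459, 0.131, 0.135]), array([0.457, 0.131, 0.14 ])]
[ 0.13  0.18 -0.46] [0.3 0.2 0. ]
end [0.449 0.109 0.25 ] left mm 0.049600643428278954 zang 1.4100625128239017
```

View pics/wrist1.png

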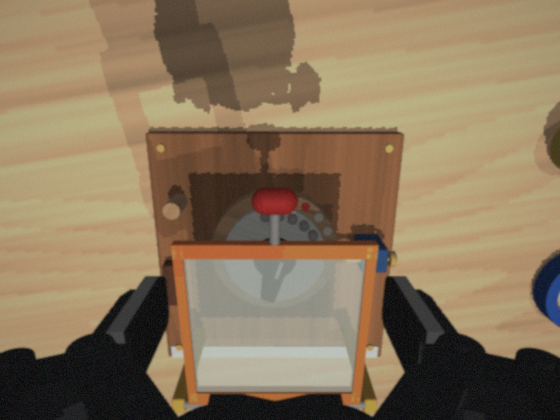

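The wrist view shows the red barrel at (274,201), well aligned with the jaws. The barrel's top is at z 0.145, so its centre is about (0.450, 0.110, 0.135). The red dot is at (305,207) and the path down is clear. I'll descend with the jaws along the barrel.

```bash
python3 -m inch '[{"fingers":0.5,"delta_pos":[4.5,0.1,0.05],"twist":[0.3,0.2,0]},{"fingers":0.2,"delta_pos":[4.5,0,0],"twist":[0,0,0]},{"fingers":0.2,"delta_pos":[3.2,0,0],"twist":[0,0,0]},{"fingers":0.2,"delta_pos":[1.3,0,0],"twist":[0,0,0]},{"fingers":0.2,"delta_pos":[0,0,0],"twist":[0,0,0]}]'
python3 - <<'E'
from h import *
np.set_printoptions(precision=3,suppress=True)
f=grab('wrist','wrist2')
s=manip.state();print(s['tool_pos'],s['contact_force'],s['ft_torque'],s['gripper_width'])
E
```

```text
time: 2.7
tool_pos: [0.449, 0.1076, 0.1158]
tool_rot: [0.54, -0.456, 0.542, 0.455]
contact_force: [-0.1, 0.4, -0.1]
gripper_width: 0.602
[0.45  0.108 0.117] [ 0.046 -0.206  0.352] [ 0.007 -0.001  0.008] 0.6018186354712725
```

View pics/wrist2.png

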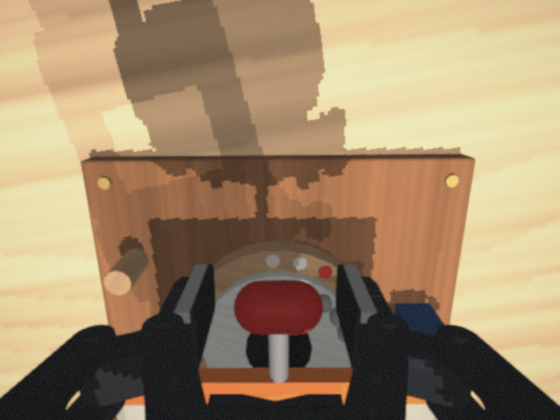

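The barrel (u 236–322) sits between the fingers (u 210 and 340), about 1 mm to the right of centre. I'll shift slightly and close.

```bash
python3 -m inch '[{"fingers":0.2,"delta_pos":[0,0,0.1],"twist":[0,0,0]},{"fingers":-1,"delta_pos":[0,0,0],"twist":[0,0,0]},{"fingers":-1,"delta_pos":[0,0,0],"twist":[0,0,0]},{"fingers":-1,"delta_pos":[0,0,0],"twist":[0,0,0]},{"fingers":-1,"delta_pos":[0,0,0],"twist":[0,0,0]}]'
python3 - <<'E'
from h import *
np.set_printoptions(precision=3,suppress=True)
f=grab('wrist','wrist3')
s=manip.state();print(s['tool_pos'],s['contact_force'],s['ft_torque'],s['gripper_width'])
E
```

```text
time: 3.38
tool_pos: [0.4504, 0.1086, 0.1168]
tool_rot: [0.54, -0.457, 0.541, 0.454]
contact_force: [3.5, -0.5, -0.8]
gripper_width: 0.358
[0.45  0.109 0.117] [ 4.216 -1.394 -0.44 ] [-0.249 -0.579  0.063] 0.3601713053096842
```

View pics/wrist3.png

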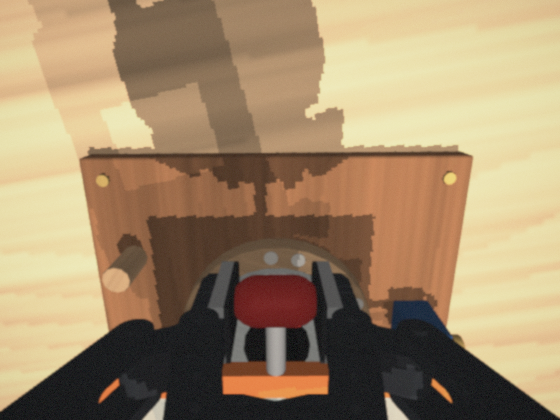

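Gripped at 0.36 of full opening, about 31 mm, which fits the 34 mm barrel. Next are the arc increments (tool -x is up, tool -y is away from the robot).

```bash
python3 - <<'E'
import numpy as np
ph=np.linspace(.065,1.571,16); r=20
for i in range(15): print(round(ph[i+1],3),round(-r*(np.sin(ph[i+1])-np.sin(ph[i])),2),round(-r*(np.cos(ph[i])-np.cos(ph[i+1])),2))
E
```

```text
0.165 -1.99 -0.23
0.266 -1.96 -0.43
0.366 -1.91 -0.62
0.467 -1.84 -0.81
0.567 -1.75 -0.99
0.667 -1.64 -1.16
0.768 -1.51 -1.32
0.868 -1.37 -1.46
0.969 -1.22 -1.59
1.069 -1.05 -1.71
1.169 -0.88 -1.81
1.27 -0.69 -1.88
1.37 -0.5 -1.94
1.471 -0.3 -1.98
1.571 -0.1 -2.0
```

```bash
python3 -m inch '[{"fingers":-1,"delta_pos":[-2.0,-0.2,0],"twist":[0,0,0]},{"fingers":-1,"delta_pos":[-2.0,-0.4,0],"twist":[0,0,0]},{"fingers":-1,"delta_pos":[-1.9,-0.6,0],"twist":[0,0,0]}]'
python3 - <<'E'
from h import *
np.set_printoptions(precision=3,suppress=True)
s=manip.state();print(s['tool_pos'],s['contact_force'],s['ft_torque'],s['gripper_width'])
g=s['tool_pos']+Rt(s['tool_rot'])@[-.019,0,0]-HINGE; print('rel',g@A,g@B,g[2],'r',np.hypot(g@A,g[2]),'phi',np.arctan2(g[2],-g@A))
f=grab('wrist','wrist4')
E
```

```text
time: 3.8
tool_pos: [0.4616, 0.1067, 0.1744]
tool_rot: [0.54, -0.456, 0.542, 0.455]
contact_force: [8.8, -0.8, -7.3]
gripper_width: 0.357
[0.462 0.107 0.174] [ 8.752 -0.832 -7.292] [-0.239 -0.968 -0.089] 0.3568761506526305
rel -0.18607830793648952 0.0019374763296113766 0.07135433524268306 r 0.1992901850127904 phi 0.3661704506679887
```

View pics/wrist4.png

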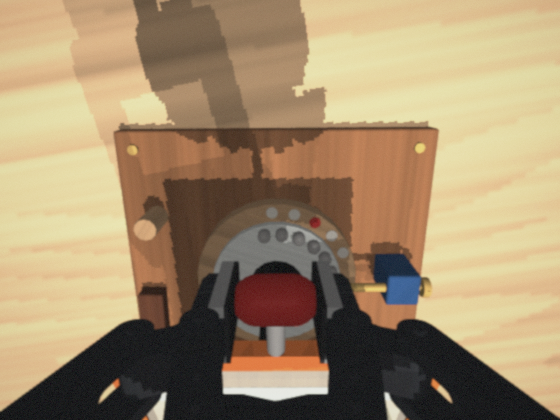

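The shield is following the arc (r 199 mm, phi 0.37). A force of +9 N in x says I'm slightly too far out, so I'll shade the next rows toward the hinge.

```bash
python3 -m inch '[{"fingers":-1,"delta_pos":[-1.8,-0.9,0],"twist":[0,0,0]},{"fingers":-1,"delta_pos":[-1.7,-1.0,0],"twist":[0,0,0]},{"fingers":-1,"delta_pos":[-1.6,-1.2,0],"twist":[0,0,0]},{"fingers":-1,"delta_pos":[-1.5,-1.3,0],"twist":[0,0,0]}]'
python3 - <<'E'
from h import *
np.set_printoptions(precision=3,suppress=True)
s=manip.state();print(s['tool_pos'],s['contact_force'],s['ft_torque'],s['gripper_width'])
g=s['tool_pos']+Rt(s['tool_rot'])@[-.019,0,0]-HINGE; print('rel',g@A,g@B,g[2],'r',np.hypot(g@A,g[2]),'phi',np.arctan2(g[2],-g@A))
E
```

```text
time: 4.35
tool_pos: [0.5036, 0.0997, 0.2402]
tool_rot: [0.538, -0.455, 0.543, 0.456]
contact_force: [1.3, 0.6, -6.3]
gripper_width: 0.355
[0.504 0.1   0.24 ] [ 1.256  0.611 -6.324] [ 0.077  0.049 -0.108] 0.3549494404849065
rel -0.1433908935125328 0.0018285258251905627 0.13717840385680286 r 0.19844108150033507 phi 0.7632593381234276
```

```bash
python3 -m inch '[{"fingers":-1,"delta_pos":[-1.4,-1.5,0],"twist":[0,0,0]},{"fingers":-1,"delta_pos":[-1.2,-1.6,0],"twist":[0,0,0]},{"fingers":-1,"delta_pos":[-1.0,-1.7,0],"twist":[0,0,0]},{"fingers":-1,"delta_pos":[-0.9,-1.8,0],"twist":[0,0,0]}]'
python3 - <<'E'
from h import *
np.set_printoptions(precision=3,suppress=True)
s=manip.state();print(s['joint_pos'],s['tool_pos'],s['contact_force'],s['ft_torque'],s['gripper_width'])
g=s['tool_pos']+Rt(s['tool_rot'])@[-.019,0,0]-HINGE; print('rel',g@A,g@B,g[2],'r',np.hypot(g@A,g[2]),'phi',np.arctan2(g[2],-g@A))
f=grab('scene','scene5')
E
```

```text
time: 4.85
tool_pos: [0.5698, 0.0886, 0.284]
tool_rot: [0.539, -0.456, 0.543, 0.456]
contact_force: [-4.7, 0.3, -3.2]
gripper_width: 0.261
[ 0.027 -0.085  1.662 -0.003  1.569 -1.374] [0.57  0.089 0.284] [-4.679  0.275 -3.222] [0.016 0.172 0.008] 0.26122169997444766
rel -0.07634895890619593 0.001430591823505898 0.18098550386192425 r 0.19643043586525635 phi 1.1715957290393246
```

View pics/scene5.png

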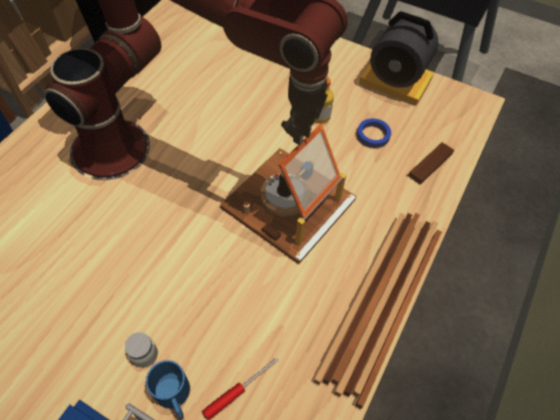

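The scene view shows the shield at roughly 60–65 degrees, but the opening has dropped from 0.355 to 0.261, so the barrel may be slipping on its round ends. I'll check with the wrist camera.

```bash
python3 - <<'E'
from h import *
np.set_printoptions(precision=3,suppress=True)
f=grab('wrist','wrist6')
s=manip.state();print(s['gripper_width'],s['contact_force'])
E
```

```text
0.07177963157596956 [ 1.641 -0.777 -0.997]
```

View pics/wrist6.png

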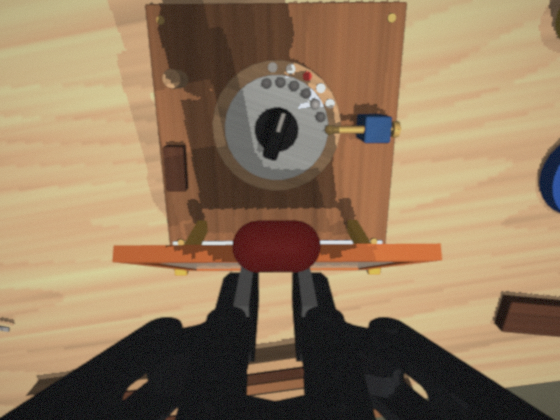

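The wrist view shows the jaws (about 245 and 305, 290) have slid off the far side of the barrel (277,245), so the pinch is lost while the shield stays where it is. The knob is at (276,130), untouched. I'll measure where the barrel is before opening.

```bash
cat >> h.py <<'E'
def barrel(name,save=None):
    f=grab(name,save); P=pts(f)
    H,S,V=cv2.split(cv2.cvtColor(f['pixels'],cv2.COLOR_BGR2HSV))
    m=(((H<6)|(H>172))&(S>150)&(V>50)).astype(np.uint8)
    nn,l,st,ce=cv2.connectedComponentsWithStats(m)
    for i in range(1,nn):
        if st[i,4]>25:
            q=P[l==i]; q=q[q[:,2]>.1]
            if len(q)>10:
                c=np.nanmedian(q,0); vd=c-f['pose'][:3,3]; c2=c+vd/np.linalg.norm(vd)*.0085
                g=c2-HINGE; print(name,st[i],'surf',c,'ctr~',c2,'top',np.nanpercentile(q[:,2],97),'rel',g@A,g@B,g[2],'r',np.hypot(g@A,g[2]),'phi',np.arctan2(g[2],-g@A))
E
python3 - <<'E'
from h import *
np.set_printoptions(precision=3,suppress=True)
barrel('wrist'); barrel('scene')
s=manip.state();print(s['tool_pos'],s['gripper_width'],s['contact_force'])
E
```

```text
wrist [ 233  219   87   52 3746] surf [0.548 0.094 0.304] ctr~ [0.551 0.093 0.296] top 0.30652699023877333 rel -0.09568062809314569 0.002960619410754063 0.17422206754340835 r 0.19876647456600624 phi 1.0685769257633673
scene [ 215    0  126   50 1856] surf [0.568 0.065 0.603] ctr~ [0.565 0.071 0.598] top 0.6087218421040561 rel -0.07812372486391139 -0.01686465150714945 0.4761735412073277 r 0.4825396954992809 phi 1.4081794239880958
scene [327   0  19  19  78] surf [0.592 0.135 0.602] ctr~ [0.59  0.141 0.597] top 0.6079251698067597 rel -0.06537289258924611 0.05649618139377145 0.4752716165167912 r 0.4797465211462913 phi 1.4341055756125154
scene [117  19  39  39 472] surf [0.04  0.18  0.287] ctr~ [0.036 0.185 0.281] top 0.3003312534443665 rel -0.6191950503088305 0.010740423282733898 0.1594476445934886 r 0.6393950748116274 phi 0.2520323856215582
scene [100  39  32  26 165] surf [0.028 0.115 0.289] ctr~ [0.022 0.12  0.284] top 0.299765725126387 rel -0.6217200614926534 -0.0555944275325027 0.16225228274043707 r 0.6425431021471723 phi 0.25527943290331423
scene [ 65  86  29  21 178] surf [ 0.051 -0.052  0.271] ctr~ [ 0.045 -0.049  0.266] top 0.29997343484568295 rel -0.572197435045638 -0.21807113591621616 0.1437021080204035 r 0.5899662706649549 phi 0.24605204638820993
[0.57  0.088 0.287] -0.00013316608035840436 [ 2.493 -0.997 -1.609]
```

The barrel's centre is at rel (-96, 174) mm with r 199, so phi is 1.07. The fingers are fully shut just ahead of it. The hinge friction holds the shield, so I'll go up and over to the robot side and push the barrel the rest of the way with the shut fingers.

```bash
python3 -m inch '[{"fingers":-1,"delta_pos":[-3,0,0],"twist":[0,0,0]},{"fingers":-1,"delta_pos":[-3,0,0],"twist":[0,0,0]},{"fingers":-1,"delta_pos":[0,4,0.1],"twist":[0,0,0]},{"fingers":-1,"delta_pos":[0,3.4,0.1],"twist":[0,0,0]},{"fingers":-1,"delta_pos":[0,0,0],"twist":[0,0,0]}]'
python3 -m inch '[{"fingers":-1,"delta_pos":[3,0,0],"twist":[0,0,0]},{"fingers":-1,"delta_pos":[3,0,0],"twist":[0,0,0]},{"fingers":-1,"delta_pos":[0,0,0],"twist":[0,0,0]}]'
python3 - <<'E'
from h import *
np.set_printoptions(precision=3,suppress=True)
barrel('wrist','wrist7')
s=manip.state();print(s['tool_pos'],s['gripper_width'],s['contact_force'])
g=s['tool_pos']-HINGE; print('rel',g@A,g@B,g[2])
E
```

```text
time: 5.68
tool_pos: [0.4957, 0.104, 0.3472]
tool_rot: [0.54, -0.457, 0.541, 0.455]
contact_force: [0.7, -0.4, 0.5]
gripper_width: -0.002
time: 6.05
tool_pos: [0.4961, 0.1029, 0.2833]
tool_rot: [0.538, -0.455, 0.544, 0.456]
contact_force: [-0.1, 0.8, 0.1]
gripper_width: 0.004
wrist [267 375  18  27 355] surf [0.54  0.097 0.299] ctr~ [0.545 0.096 0.293] top 0.3356378207116666 rel -0.101550421230708 0.004529617321803788 0.17080018856234525 r 0.19870881325463882 phi 1.0343887591538414
[0.497 0.103 0.286] 0.0003118929803043564 [-0.228 -0.484  0.298]
rel -0.15054610470983631 0.003914166506553003 0.16350244980378648
```

View pics/wrist7.png

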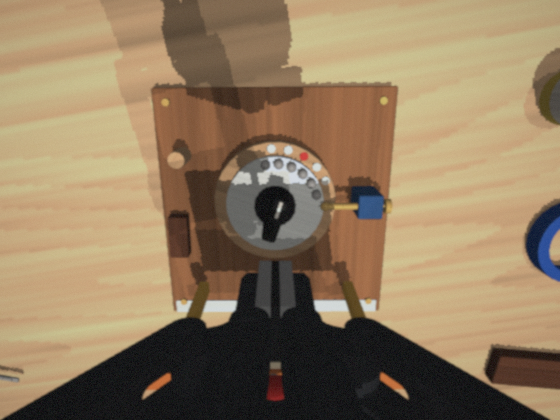

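The shut fingers are now on the robot side of the barrel. The wheel is in clear view: knob centre (275,207), bar slightly off the jig's x axis, dot at (304,157). I'll push forward about 11 cm and measure.

```bash
python3 -m inch '[{"fingers":-1,"delta_pos":[0,-2.5,0],"twist":[0,0,0]},{"fingers":-1,"delta_pos":[0,-2.5,0],"twist":[0,0,0]},{"fingers":-1,"delta_pos":[0,-2,0],"twist":[0,0,0]},{"fingers":-1,"delta_pos":[-0.5,-2,0],"twist":[0,0,0]},{"fingers":-1,"delta_pos":[-0.5,-1.5,0],"twist":[0,0,0]}]'
python3 -m inch '[{"fingers":-1,"delta_pos":[0,-0.5,0],"twist":[0,0,0]},{"fingers":-1,"delta_pos":[0,0,0],"twist":[0,0,0]}]'
python3 - <<'E'
from h import *
np.set_printoptions(precision=3,suppress=True)
barrel('wrist'); f=grab('scene','scene8')
s=manip.state();print(s['tool_pos'],s['gripper_width'],s['contact_force'])
g=s['tool_pos']-HINGE; print('rel',g@A,g@B,g[2])
cv2.imwrite('pics/scene8z.png',cv2.resize(f['pixels'][80:260,200:390],None,fx=3.3,fy=3.3,interpolation=cv2.INTER_CUBIC))
E
```

```text
time: 6.72
tool_pos: [0.6018, 0.0853, 0.2982]
tool_rot: [0.54, -0.456, 0.542, 0.455]
contact_force: [-2.7, -0.1, -2.1]
gripper_width: 0.004
time: 6.98
tool_pos: [0.6064, 0.0843, 0.2973]
tool_rot: [0.54, -0.457, 0.541, 0.454]
contact_force: [0.3, 0.5, 0.4]
gripper_width: -0.001
wrist [267 361  16  27 347] surf [0.626 0.082 0.33 ] ctr~ [0.632 0.081 0.324] top 0.34501274973458823 rel -0.014152536713868137 0.00395397173454098 0.20211494747560182 r 0.20260983759063297 phi 1.5008882165132176
[0.606 0.084 0.297] 0.003365874075353472 [-0.327 -0.096 -0.066]
rel -0.0402120253487912 0.0029841172985486906 0.17473903495421433
```

View pics/scene8z.png

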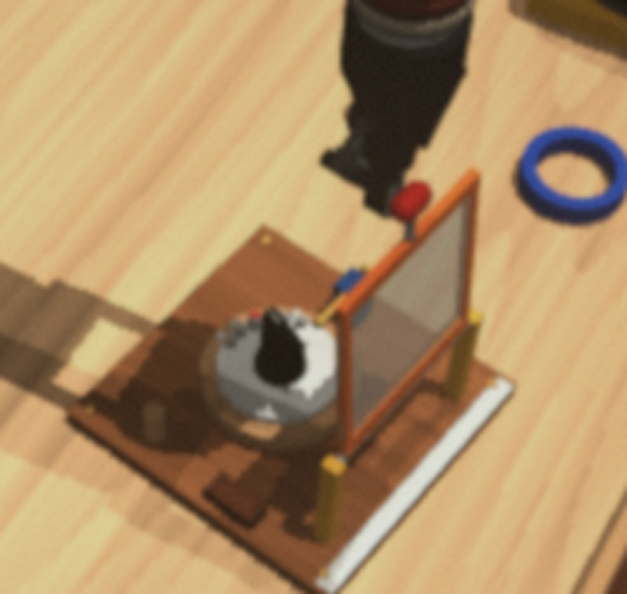

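The shield is nearly upright (phi about 1.48), and the panel's top edge at (410,240) agrees. I'll push another 1.8 cm, then back away slowly.

```bash
python3 -m inch '[{"fingers":-1,"delta_pos":[0,-0.6,0],"twist":[0,0,0]},{"fingers":-1,"delta_pos":[0,-0.6,0],"twist":[0,0,0]},{"fingers":-1,"delta_pos":[0,-0.6,0],"twist":[0,0,0]},{"fingers":-1,"delta_pos":[0,0,0],"twist":[0,0,0]}]'
python3 - <<'E'
from h import *
np.set_printoptions(precision=3,suppress=True)
barrel('wrist')
s=manip.state();print(s['tool_pos'],s['gripper_width'],s['contact_force'])
g=s['tool_pos']-HINGE; print('rel',g@A,g@B,g[2])
E
python3 -m inch '[{"fingers":-1,"delta_pos":[0,2,0],"twist":[0,0,0]},{"fingers":-1,"delta_pos":[0,5,0],"twist":[0,0,0]},{"fingers":-1,"delta_pos":[0,4.5,0],"twist":[0,0,0]},{"fingers":0,"delta_pos":[0,0,0],"twist":[0,0,0]},{"fingers":1,"delta_pos":[0,0,0],"twist":[0,0,0]}]'
python3 - <<'E'
from h import *
np.set_printoptions(precision=3,suppress=True)
f=grab('scene','scene9');np.savez('/tmp/scene9.npz',**f); P=pts(f)
cv2.imwrite('pics/scene9z.png',cv2.resize(f['pixels'][80:260,200:390],None,fx=3.3,fy=3.3,interpolation=cv2.INTER_CUBIC))
H,S,V=cv2.split(cv2.cvtColor(f['pixels'],cv2.COLOR_BGR2HSV))
m=(((H<6)|(H>172))&(S>150)&(V>100))
m[:120]=0;m[200:]=0;m[:,:300]=0
q=P[m];q=q[(q[:,2]>.25)&(q[:,2]<.36)];print('barrel px',np.argwhere(m).mean(0)[::-1]); c=np.nanmedian(q,0);vd=c-f['pose'][:3,3];c=c+vd/np.linalg.norm(vd)*.0085
g=c-HINGE;print(c,g@A,g@B,g[2],'phi',np.arctan2(g[2],-g@A))
f=grab('wrist','wrist9');np.savez('/tmp/wrist9.npz',**f)
E
```

```text
time: 7.58
tool_pos: [0.6241, 0.0811, 0.296]
tool_rot: [0.54, -0.456, 0.542, 0.454]
contact_force: [-0.5, -0.7, 0.2]
gripper_width: 0.001
wrist [267 361  17  31 418] surf [0.643 0.079 0.331] ctr~ [0.648 0.078 0.325] top 0.34479509837273636 rel 0.002696358561051426 0.0036957356206054758 0.2029623034622539 r 0.20298021326275575 phi 1.5840805667915154
[0.624 0.081 0.296] -0.0029277940402987635 [-0.014  0.805  0.01 ]
rel -0.02178465320241291 0.002623340718270492 0.17390655745287054
time: 8.25
tool_pos: [0.5107, 0.1008, 0.2965]
tool_rot: [0.54, -0.457, 0.541, 0.454]
contact_force: [-0.0, -0.4, 0.4]
gripper_width: 0.419
barrel px [330.94 144.06]
[0.645 0.076 0.324] -0.00034605251770480433 0.0006606765500060702 0.2016552261887029 phi 1.5690802682302196
```

View pics/scene9z.png

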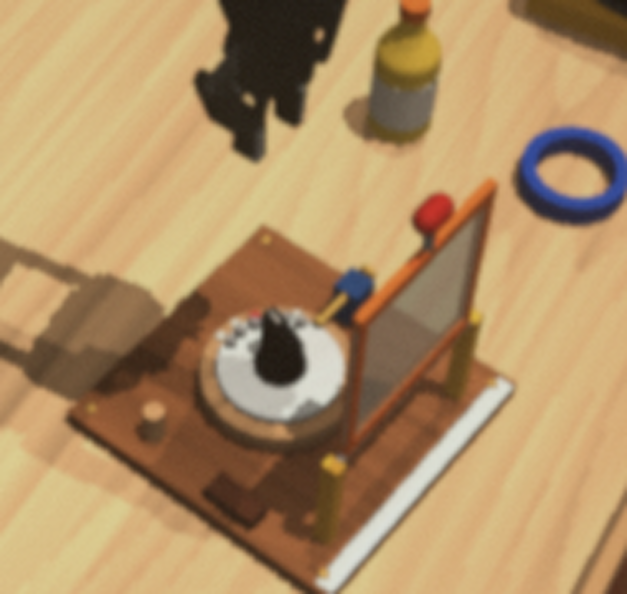

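View pics/wrist9.png

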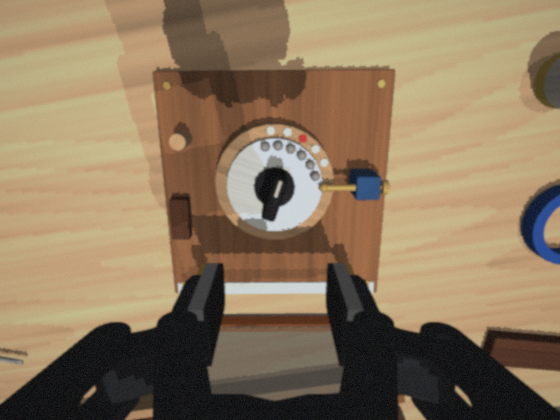

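The shield is upright and let go (phi about 1.57 from the scene view, barrel at (331,144)). The wrist view shows the wheel at (275,187) with the bar slightly turned. Next: fit the axis from the plate and disc, and the bar angle from its depth points.

```bash
python3 - <<'E'
from h import *
np.set_printoptions(precision=4,suppress=True)
from scipy.optimize import least_squares
for n in ['wrist9','scene9']:
    f=dict(np.load(f'/tmp/{n}.npz')); P=pts(f); 
    d=np.hypot(P[...,0]-AX[0],P[...,1]-AX[1])
    V=f['pixels'].max(-1)
    m=(d<.035)&(P[...,2]>.096)&(P[...,2]<.108)
    q=P[m]; c=q.mean(0); C=np.cov((q[:,:2]-c[:2]).T); w,e=np.linalg.eigh(C); v=e[:,1]; v*=np.sign(v[0])
    ang=np.arctan2(v[1],v[0]); l=(q[:,:2]-c[:2])@v; t=(q[:,:2]-c[:2])@e[:,0]
    print(n,'bar top n',m.sum(),'c',c,'ang',ang,'index',YAW-ang,'len',np.ptp(l),'thk',np.ptp(t),'mid',c[:2]+v*(l.max()+l.min())/2)
    # plate+disc edge: points z>.035 within .08 -> outer region fit
    pm=((d<.06)&(P[...,2]>.044)&(P[...,2]<.056)&(V>100)).astype(np.uint8)
    cs=cv2.findContours(pm,cv2.RETR_EXTERNAL,cv2.CHAIN_APPROX_NONE)[0]; k=max(cs,key=cv2.contourArea)
    (u,vv),_,_=cv2.fitEllipse(cv2.convexHull(k)); print('plate px',u,vv,ray(f,u,vv,.05))
f=dict(np.load('/tmp/wrist9.npz'))
# board screws/corners in wrist: post feet etc. white strip angle
im=f['pixels'][110:260,200:350]; cv2.imwrite('pics/w9z.png',cv2.resize(im,None,fx=4,fy=4,interpolation=cv2.INTER_CUBIC))
for c in [(166,86),(381,84)]: print('screw',ray(f,*c,.019))
E
```

```text
wrist9 bar top n 653 c [0.5333 0.0958 0.1012] ang -0.4850798294565361 index 0.32407982945653613 len 0.04429926208655394 thk 0.014079991371805647 mid [0.5344 0.0953]
plate px 273.7134094238281 184.3003387451172 [0.5323 0.096  0.05  ]
scene9 bar top n 76 c [0.5347 0.0925 0.1012] ang -0.5080677396591746 index 0.3470677396591746 len 0.04388676661750774 thk 0.01450852623895164 mid [0.5345 0.0927]
plate px 283.8074035644531 191.48516845703125 [0.5332 0.0905 0.05  ]
screw [ 0.4133 -0.001   0.019 ]
screw [0.4506 0.2265 0.019 ]
```

View pics/w9z.png

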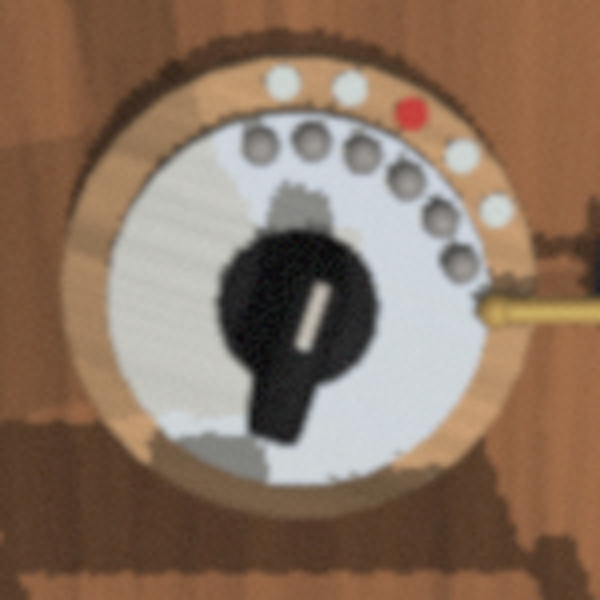

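The bar measures 44.3 x 14.1 mm with its top at z 0.101, as it should. Its centre is about (0.534, 0.0945) and the index is about 0.33 (0.324 and 0.347 from the two views). The dot and pins sit as described. I'll move over the knob with the jaws at heading 1.41-0.33 = 1.08.

```bash
python3 - <<'E'
from h import *
np.set_printoptions(precision=3,suppress=True)
plan(np.array([.5343,.0945,.14]),1.08,n=5)
E
```

```text
[ 4.94 -0.75 -0.05] [10.5 -0.1  0. ]
[ 4.94 -0.75  0.08] [ 7.8 -0.1  0.1]
[ 4.94 -0.74  0.18] [ 0.  0. -0.]
[ 0.82 -0.12  0.03] [ 0.  0. -0.]
[ 0. -0. -0.] [ 0.  0. -0.]
end [0.534 0.095 0.14 ] left mm 0.03926588414738505 zang 1.0800118802936942
```

```bash
python3 -m inch '[{"fingers":0.2,"delta_pos":[4.9,-0.8,0],"twist":[10.5,-0.1,0]},{"fingers":0,"delta_pos":[4.9,-0.8,0.1],"twist":[7.8,-0.1,0.1]},{"fingers":0,"delta_pos":[4.9,-0.7,0.2],"twist":[0,0,0]},{"fingers":0,"delta_pos":[0.8,-0.1,0],"twist":[0,0,0]},{"fingers":0,"delta_pos":[0,0,0],"twist":[0,0,0]}]'
python3 - <<'E'
from h import *
np.set_printoptions(precision=3,suppress=True)
f=grab('wrist','wrist10'); P=pts(f)
d=np.hypot(P[...,0]-.534,P[...,1]-.0945); m=(d<.035)&(P[...,2]>.096)&(P[...,2]<.108)
q=P[m]; c=q.mean(0); w,e=np.linalg.eigh(np.cov((q[:,:2]-c[:2]).T)); v=e[:,1]*np.sign(e[0,1]); l=(q[:,:2]-c[:2])@v;t=(q[:,:2]-c[:2])@e[:,0]
print('bar',c,np.arctan2(v[1],v[0]),np.ptp(l),np.ptp(t),'mid',c[:2]+v*(l.max()+l.min())/2)
print(manip.state()['tool_pos'],manip.state()['joint_pos'])
plan(np.array([.5343,.0945,.069]),1.08,n=2)
E
```

```text
time: 8.98
tool_pos: [0.5345, 0.0953, 0.1419]
tool_rot: [0.606, -0.363, 0.607, 0.364]
contact_force: [0.8, 0.7, 0.2]
gripper_width: 0.499
bar [0.532 0.097 0.101] -0.49037889488619557 0.04394936888513236 0.014061854099268405 mid [0.534 0.096]
[0.535 0.095 0.143] [ 0.039 -0.072  1.887  0.001  1.325 -1.041]
[ 5.    0.03 -0.09] [0.  0.1 0.1]
[ 2.43  0.02 -0.04] [ 0. -0. -0.]
end [0.534 0.095 0.069] left mm 0.058866675994601735 zang 1.0803127380748445
```

View pics/wrist10.png

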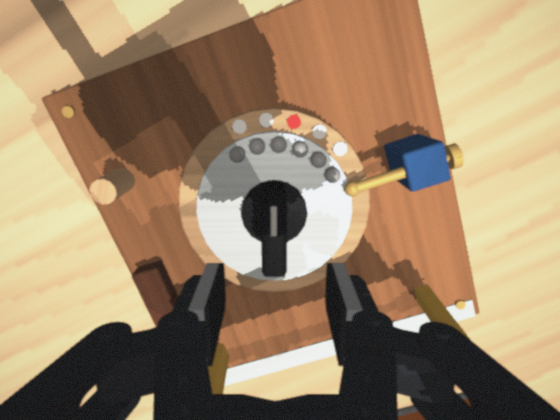

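The bar stands vertical in the image at u 274, square and centred between the jaws (222 and 333). Going down 7.4 cm, then closing.

```bash
python3 -m inch '[{"fingers":0,"delta_pos":[4.0,0,0],"twist":[0,0,0]},{"fingers":0,"delta_pos":[2.4,0,0],"twist":[0,0,0]},{"fingers":0,"delta_pos":[1.0,0,0],"twist":[0,0,0]},{"fingers":0,"delta_pos":[0,0,0],"twist":[0,0,0]}]'
python3 -m inch '[{"fingers":-1,"delta_pos":[0,0,0],"twist":[0,0,0]},{"fingers":-1,"delta_pos":[0,0,0],"twist":[0,0,0]},{"fingers":-1,"delta_pos":[0,0,0],"twist":[0,0,0]},{"fingers":-1,"delta_pos":[0,0,0],"twist":[0,0,0]},{"fingers":-1,"delta_pos":[0,0,0],"twist":[0,0,0]}]'
cat >> h.py <<'E'
def rep():
    s=manip.state(); M=Rt(s['tool_rot']); z=np.arctan2(M[1,2],M[0,2])
    print('t',s['time'],'pos',s['tool_pos'],'index~',YAW+np.pi/2-z,'F',s['contact_force'],'T',s['ft_torque'],'w',s['gripper_width'],'tilt',np.degrees(np.arccos(-M[2,0])))
E
python3 - <<'E'
from h import *
np.set_printoptions(precision=3,suppress=True)
rep()
f=grab('wrist','wrist11'); rep()
E
```

```text
time: 9.52
tool_pos: [0.5347, 0.0956, 0.0687]
tool_rot: [0.607, -0.364, 0.606, 0.364]
contact_force: [0.2, 0.5, 0.5]
gripper_width: 0.498
time: 10.15
tool_pos: [0.5345, 0.0946, 0.0693]
tool_rot: [0.606, -0.364, 0.607, 0.363]
contact_force: [-3.1, -4.1, 6.0]
gripper_width: 0.15
t 10.15 pos [0.534 0.095 0.069] index~ 0.32905181055639754 F [-3.137 -4.123  5.952] T [-0.551  0.469  0.067] w 0.14997921850675966 tilt 0.0880996724608543
t 10.2 pos [0.534 0.095 0.069] index~ 0.32905325210428904 F [-3.015 -3.364  5.386] T [-0.594  0.484  0.021] w 0.16085039962822067 tilt 0.08720448623078096
```

View pics/wrist11.png

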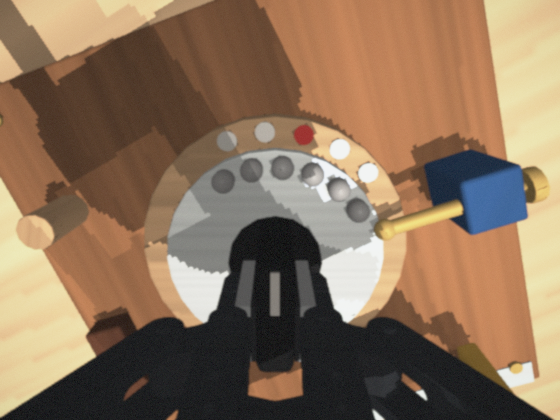

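The knob is gripped at 0.15 of full opening (about 14 mm), with the bar between the pads at (275,290). Index is about 0.33. I'll turn 24 degrees clockwise to stop 1.

```bash
python3 -m inch '[{"fingers":-1,"delta_pos":[0,0,0],"twist":[6,0,0]},{"fingers":-1,"delta_pos":[0,0,0],"twist":[6,0,0]},{"fingers":-1,"delta_pos":[0,0,0],"twist":[4,0,0]}]'
python3 - <<'E'
from h import *
np.set_printoptions(precision=3,suppress=True)
rep()
E
python3 -m inch '[{"fingers":-1,"delta_pos":[0,0,0],"twist":[4,0,0]},{"fingers":-1,"delta_pos":[0,0,0],"twist":[4,0,0]},{"fingers":-1,"delta_pos":[0,0,0],"twist":[0,0,0]},{"fingers":-1,"delta_pos":[0,0,0],"twist":[0,0,0]}]'
python3 - <<'E'
from h import *
np.set_printoptions(precision=3,suppress=True)
rep();f=grab('wrist','wrist12')
E
```

```text
time: 10.58
tool_pos: [0.5344, 0.0944, 0.0693]
tool_rot: [0.651, -0.276, 0.652, 0.275]
contact_force: [-4.3, -4.2, 6.7]
gripper_width: 0.154
t 10.575 pos [0.534 0.094 0.069] index~ 0.6103530531619457 F [-4.306 -4.183  6.652] T [-0.663  0.58   0.149] w 0.15380377413031637 tilt 0.1186522794311362
time: 11.08
tool_pos: [0.5343, 0.0943, 0.0693]
tool_rot: [0.668, -0.23, 0.669, 0.229]
contact_force: [-4.5, -6.0, 6.2]
gripper_width: 0.156
t 11.075 pos [0.534 0.094 0.069] index~ 0.7480349133346003 F [-4.469 -5.993  6.22 ] T [-0.645  0.579 -0.043] w 0.1561380765036749 tilt 0.11722325644851322
```

View pics/wrist12.png

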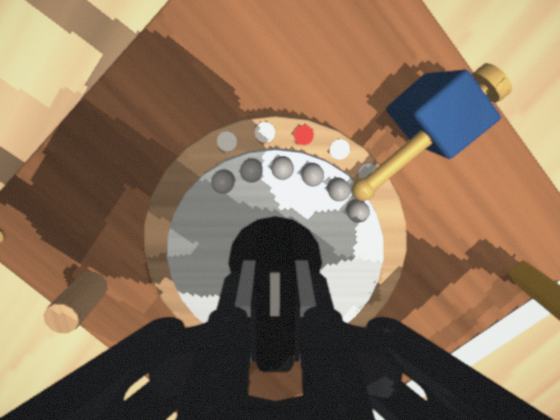

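Stop 1: the plunger ball (365,190) sits in the notch between the first two pins. The twist moment rose to +0.15 N m and has dropped to -0.04. Next is 17.2 degrees to stop 2.

```bash
python3 -m inch '[{"fingers":-1,"delta_pos":[0,0,0],"twist":[4.3,0,0]},{"fingers":-1,"delta_pos":[0,0,0],"twist":[4.3,0,0]},{"fingers":-1,"delta_pos":[0,0,0],"twist":[4.3,0,0]},{"fingers":-1,"delta_pos":[0,0,0],"twist":[4.3,0,0]},{"fingers":-1,"delta_pos":[0,0,0],"twist":[0,0,0]}]'
python3 -m inch '[{"fingers":-1,"delta_pos":[0,0,0],"twist":[0,0,0]}]'
python3 - <<'E'
from h import *
np.set_printoptions(precision=3,suppress=True)
rep();f=grab('wrist','wrist13')
E
```

```text
time: 11.75
tool_pos: [0.5341, 0.0942, 0.0693]
tool_rot: [0.695, -0.128, 0.696, 0.126]
contact_force: [-5.6, -6.0, 8.2]
gripper_width: 0.15
time: 11.88
tool_pos: [0.5341, 0.0942, 0.0694]
tool_rot: [0.695, -0.128, 0.696, 0.126]
contact_force: [-4.8, -5.3, 6.8]
gripper_width: 0.154
t 11.875 pos [0.534 0.094 0.069] index~ 1.0482066221314876 F [-4.765 -5.266  6.807] T [-0.792  0.656 -0.034] w 0.15355150143438756 tilt 0.1419426750153895
```

View pics/wrist13.png

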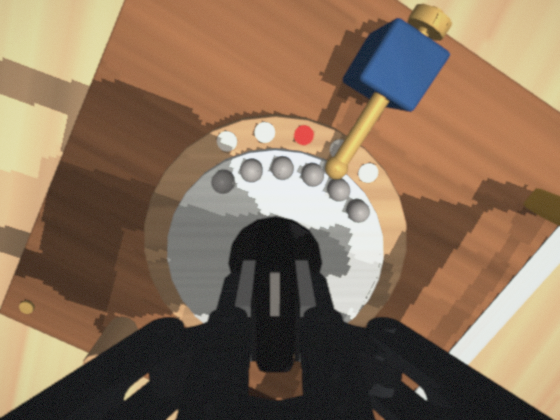

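Stop 2: the ball (337,170) sits between the second and third pins, at about 1.05. The last 17.2 degrees go to stop 3.

```bash
python3 -m inch '[{"fingers":-1,"delta_pos":[0,0,0],"twist":[4.3,0,0]},{"fingers":-1,"delta_pos":[0,0,0],"twist":[4.3,0,0]},{"fingers":-1,"delta_pos":[0,0,0],"twist":[4.3,0,0]},{"fingers":-1,"delta_pos":[0,0,0],"twist":[4.3,0,0]},{"fingers":-1,"delta_pos":[0,0,0],"twist":[0,0,0]}]'
python3 -m inch '[{"fingers":-1,"delta_pos":[0,0,0],"twist":[0,0,0]},{"fingers":-1,"delta_pos":[0,0,0],"twist":[0,0,0]},{"fingers":-1,"delta_pos":[0,0,0],"twist":[0,0,0]},{"fingers":-1,"delta_pos":[0,0,0],"twist":[0,0,0]}]'
python3 - <<'E'
from h import *
np.set_printoptions(precision=3,suppress=True)
rep();f=grab('wrist','wrist14');f=grab('scene','scene14');P=pts(f)
cv2.imwrite('pics/scene14z.png',cv2.resize(f['pixels'][80:260,200:390],None,fx=3.3,fy=3.3,interpolation=cv2.INTER_CUBIC))
rep()
H,S,V=cv2.split(cv2.cvtColor(f['pixels'],cv2.COLOR_BGR2HSV))
m=(((H<6)|(H>172))&(S>150)&(V>100)); m[:120]=0;m[200:]=0;m[:,:310]=0
q=P[m];q=q[(q[:,2]>.25)&(q[:,2]<.36)]; print(len(q)); c=np.nanmedian(q,0);vd=c-f['pose'][:3,3];c=c+vd/np.linalg.norm(vd)*.0085
g=c-HINGE;print(c,g@A,g@B,g[2],'phi',np.arctan2(g[2],-g@A))
E
```

```text
time: 12.55
tool_pos: [0.5339, 0.0941, 0.0693]
tool_rot: [0.706, -0.022, 0.707, 0.021]
contact_force: [-5.8, -5.1, 7.7]
gripper_width: 0.155
time: 13.05
tool_pos: [0.5339, 0.0941, 0.0693]
tool_rot: [0.706, -0.023, 0.707, 0.021]
contact_force: [-6.4, -5.6, 8.6]
gripper_width: 0.157
t 13.05 pos [0.534 0.094 0.069] index~ 1.3483323835251213 F [-6.406 -5.571  8.59 ] T [-0.776  0.857 -0.01 ] w 0.15662493112465348 tilt 0.17003808104133805
t 13.15 pos [0.534 0.094 0.069] index~ 1.3483427527034189 F [-6.395 -4.799  7.923] T [-0.76   0.824 -0.016] w 0.15072954772091862 tilt 0.16758084014863825
82
[0.645 0.076 0.324] -0.0004707636391217977 0.001318312620261484 0.20164638353028586 phi 1.5684617310753692
```

View pics/wrist14.png

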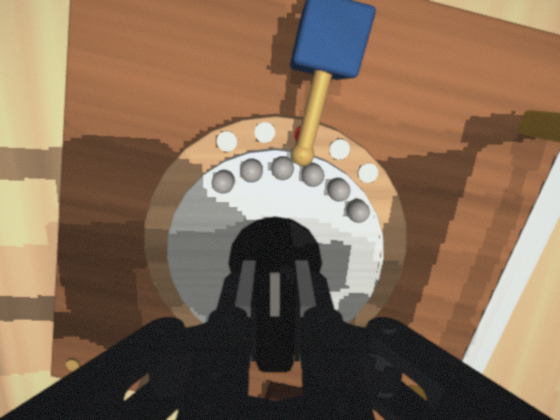

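View pics/scene14.png

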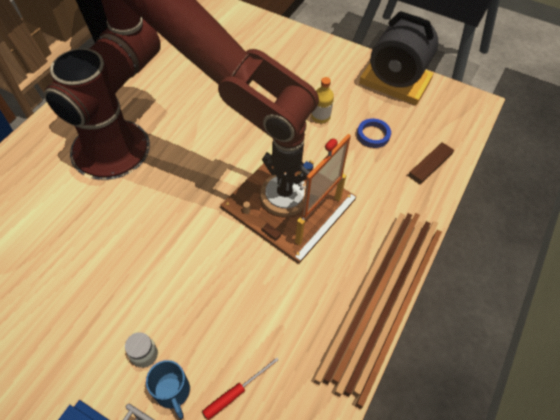

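View pics/scene14z.png

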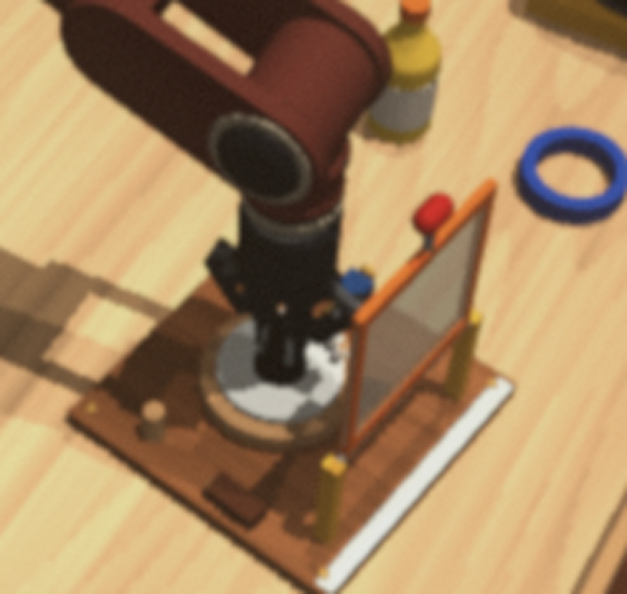

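The ball (303,155) rests in the third notch, beside the red dot. Index is 1.348 with almost no twist moment left, and the grip is holding. The shield is upright (phi 1.568) and clear of the arm, and the bystanders look where they were. Handing in.

```bash
python3 - <<'E'
from h import *
print(manip.job_done()); rep()
E
```

```text
the job is handed in; nothing more can be done
None
the job is handed in; nothing more can be done
```

The shield is standing upright on its own, and I handed in with the knob still gripped at stop 3. It took about 13 s of the 72 s allowed; no verdict was reported.

- **Shield:** I pinched the pull and lifted it along its arc. At about 1.07 rad the fingers slipped off the barrel's round ends. The hinge held the shield there, so I pushed the barrel the rest of the way with the fingers shut and let go. The last scene view gave 1.568 rad, with the arm clear of the shield.
- **Wheel:** From about 0.33 rad I turned the knob clockwise through stops 1 and 2 to stop 3. The wrist picture showed the plunger ball in the expected notch at each stop. At stop 3 the tool angle read 1.348 rad (the stop is at 1.35), with about -0.02 N m of twist left. The fingers were closed on the bar at 0.15 of full opening.
- **Checks that did not fully agree:** The camera views put the knob axis up to about 5 mm apart sideways (the plate fit differed most), and the starting index at 0.324 and 0.347 rad. A steady side and lift load of about 11 N stayed on the tool while gripping, probably from a small centring error.
- **Bystanders:** They looked unmoved in the final scene picture. I did not measure their positions.

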